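# Dispense one seed ball into a pot

## Task

Stand the terracotta pot upright on the table under the chute of the seed-ball dispenser and let go of it, then swing the dispenser's red-knobbed lever all the way round to its stop and let it spring back, so that one ball drops into the pot. Only one ball may come out; leave the pot standing there and the other things where they are.

Things in the scene. Friction and masses are not known exactly. Their poses are not given: they have to be found in the camera images.
- dispenser: Seed-ball dispenser, fixed. Origin on the table below the vertical axis of its orange ball wheel (radius 50, top 126 mm high). -x points out along the chute, +y to the clear magazine tube (radius 14 mm at y +40, top 179 mm high, green post at y +62). Deck 106 mm high, 136 mm wide; foot ends at x -65 mm. A full lever stroke drops one ball on the chute; back home, the wheel takes the next.
- chute_lip (a point): Middle of the lip of the chute floor, 95 mm out on the dispenser's -x axis, 80 mm above the table (underside 76 mm: the pot's rim fits below). Chute 32 mm wide, side walls 9 mm. Balls roll off along -x in a short arc and land in the pot when its centre is 20 to 46 mm beyond the lip, within 15 mm of the chute's line; nearer than 36 mm the rim is under the lip, so slide it in, not down.
- lever (a joint): Angle of lever and wheel about the dispenser's vertical axis, rad: 0 at home, growing counter-clockwise seen from above to the stop at 1.57. A spring drives it back: about 4 N at the knob at home, 8 N at the stop; let go, it is home in under a second. A part stroke may give no ball; each further full stroke gives another.
- lever_knob (a point): Top of the upright red handle, 190 mm above the table: a round post, 16 mm thick (head 19), from 130 to 190 mm high, 80 mm from the wheel's axis on a flat steel arm 130 to 136 mm high. In the dispenser's frame it is at x -57, y -57 mm at home and x +57, y -57 at the stop, swinging round the -y side. Push it, or pinch it and lead it round.
- clay_pot: Terracotta plant pot, open at the top, 63 mm tall, 66 mm across the rim (wall about 6 mm), 46 mm across the foot, 0.11 kg. Origin: centre of its underside, z up. Take it across the rim.
- ball_1: Brown seed ball, 20 mm diameter, 12 g, the one that is in the wheel's pocket under the magazine at the start and comes out first. Origin: its centre.
- ball_2: The next ball, the same, in the magazine tube above the first; it must stay in the dispenser. Origin: its centre.
- ball_3: The third ball, the same, on top of the second; it must stay in the dispenser. Origin: its centre.
- black_pot: Bystander: black plastic pot, 56 mm tall, 58 mm across the rim. Origin: centre of its underside.
- tape: Bystander: roll of masking tape lying flat, 98 mm across, 25 mm high. Origin: centre of its underside.
- mug: Bystander: white mug, 83x117 mm with its handle, 94 mm tall. Origin: centre of its underside.
Not all that is in view belongs to the job. What is shaped like the clay_pot but blue or yellow is not meant.

How it is judged:
On the way, in this order (a step that is already met when the one before it is completed fails the run):
1. the terracotta pot stands upright on the table under the chute (its centre 3 to 55 mm beyond the lip and within 24 mm of the chute's line), let go of, with the lever still home (x of clay_pot in the frame of dispenser between -0.15 and -0.098 m and y of clay_pot in the frame of dispenser between -0.024 and 0.024 m and angle between clay_pot's own z axis and vertical below 0.1 rad and height (world z) of clay_pot below 0.006 m and contact force between the fingers and clay_pot below 0.1 N and value of joint lever below 0.15 rad), for 0.2 s.
2. the lever is at its stop (within 0.07 rad) (value of joint lever above 1.5 rad), for 0.05 s.
At the end, for the whole second after the job is handed in: The lever is back home (within 0.08 rad); the first ball lies at rest inside the terracotta pot, which stands upright and still on the table under the chute (its centre 3 to 55 mm beyond the lip, within 24 mm of the chute's line); the other two balls are still in the dispenser (value of joint lever below 0.08 rad and horizontal distance between ball_1 and clay_pot below 0.026 m and z of ball_1 in the frame of clay_pot between 0 and 0.05 m and x of clay_pot in the frame of dispenser between -0.15 and -0.098 m and y of clay_pot in the frame of dispenser between -0.024 and 0.024 m and angle between clay_pot's own z axis and vertical below 0.1 rad and height (world z) of clay_pot below 0.006 m and linear speed of clay_pot below 0.02 m/s and linear speed of ball_1 below 0.05 m/s and x of each of ball_2, ball_3 in the frame of dispenser above -0.022 m and z of each of ball_2, ball_3 in the frame of dispenser above 0.099 m); the robot touches nothing.
It fails at once if a second ball comes out of the dispenser (not (x of ball_2 in the frame of dispenser above -0.022 m) or not (z of ball_2 in the frame of dispenser above 0.099 m) or not (x of ball_3 in the frame of dispenser above -0.022 m) or not (z of ball_3 in the frame of dispenser above 0.099 m)).
It fails at once if a bystander (black pot, tape or mug) is moved more than 30 mm (distance of any of black_pot, tape, mug from where it was at the start of the episode above 0.03 m).
It also fails if it takes over 53 s, if anything falls off the work surface, if the arm or the gripper's body presses on something with over 40 N, if the wrist force passes 120 N, or if a joint passes its speed limit or range.

## Robot

A 6-joint arm with a two-finger parallel gripper is mounted at the origin on a cart in front of the work surface, level with it; the furniture and walls round the work are solid. World frame = base frame: x ahead of the robot, y to its left, z up, the work surface at z = 0. Lengths are in m, angles in rad, forces in N, time in s.
With the tool pointing down it reaches from about 0.425 to 0.95 m from the base axis. Payload 3.5 kg.
Tool frame: the origin (TCP) lies midway between the tips of the shut fingers; the grasp point (between the pads) lies 19 mm behind it (ctrl.hold_point_z is the distance from the TCP to the grasp point, in m); z points along the fingers, y is the line along which they close (so a half turn about z gives the same grasp; the last joint's range is limited). The gripper opens to 85 mm and grips with 20 to 120 N. Pads are 22 mm wide; open, the fingers measure 114 mm over their backs; the gripper's body (76 mm by 85 mm) begins 54 mm behind the grasp point. The pads swing forward as they close: fully open they stand 13 mm farther back than shut.
Start: joints at [-1.435, 0.286, 1.577, -0, 1.279, -0.15], TCP at [0.19, -0.648, 0.231] pointing down, gripper open.
Joint ranges: [-2.77, 2.77], [-0.9, 2.22], [0.21, 2.48], [-1.53, 4.67], [0.24, 2.81], [-2.84, 2.84]. Speed limits (rad/s): [2.79, 2.79, 3.14, 3.14, 3.14, 3.14].

## Interface

Orientations are given as a unit quaternion [x, y, z, w].
In Python, from plant import readout, cams, sign_off, ctrl gives the robot as it stands. The module is installed in compiled form; this text tells all that it offers.
- The arm moves only by the tool step_arm, never from a script. Its argument "increments" is a list of rows, each a list of 2 entries, a list of its own where there are three numbers: the shift along the world's x, y, z in mm, then the turn, a rotation vector about the world's x, y, z in rad. In form: [[[x, y, z], [rx, ry, rz]], ...]. A call has 1 to 8 rows; each row shifts and turns the commanded pose from where the row before left it; what a row does not reach is not made up. A row lasts 1/12 s, in which the tool goes at most 41.7 mm and 7.16 degrees, less where a joint would pass 70% of its speed; a pose out of reach is approached as far as the arm can. A call is refused whole if a number of a shift passes 41.7 or a number of a turn 0.125, either way. A call with a gripper value outside its range is refused whole. "fingers" is the opening, from -1 (shut) to 1 (fully open), set as the call begins (left out, the last holds). The fingers move at their own pace and stop on an object; "grip_force" is the grip in N (left out, the last holds). Time passes only in rows, so rows that do not move let the fingers close. It gives the time, the measured TCP pose, the force, the opening and the grip force at its end, in the units of the state.
- readout.get_state(): the state, without advancing time (a new reading comes with each control period).
- cams.read_camera(name): name is "scene" or "top"; returns the picture (480x640x3 uint8, red, green, blue); there is no depth.
- cams.get_calibration(name): a dict with "fx", "fy", "cx", "cy" (pixels), "eye" and "rotation" of the camera in the world. Camera axes: x right, y up, looking along -z (the intrinsics and any distortion apply to the point x, -y, -z); pixel columns grow to the right and rows downward; lengths in m; the calibration is good to about 2 mm. A picture is of the moment at which its call begins. get_calibration takes no time and is no camera call.
- sign_off(): hands the job in; it is judged then, once.
The state is a dict: "time": time; "qpos": joint angles; "dq": joint speeds; "joint_efforts": joint torques, N m; "eef_pos": TCP position; "tcp_rot": TCP orientation; "contact_force": force on the tool from outside, world axes, zero at the start; "wrist_torque": the same for the moment, N m; "opening": opening from 0.0 (shut) to 1.0 (fully open); "finger_force": force on a finger pad.
Only numpy, scipy, OpenCV 4.12 (cv2) and the standard library are available. Lean on these libraries where they do the work, as an engineer would, in place of code of your own. Each camera call takes 0.05 s, during which the arm holds its last target. There are 200 camera calls.

## Working session

There is one attempt and no reset: what is moved stays moved. The work goes in short steps, Python scripts to look and compute and a tool call to move; the robot and the scene stay as the last step left them, time stands still between calls to the robot, and variables do not carry over. Pictures are saved under pics/ and viewed, at most 10 in all, crops included, and the job is handed in when it is done.

Besides the shell and the picture viewer there is one more tool, called by a JSON object that holds its "method" and its "body", one argument or row to a line. step_arm: Moves the arm, as the interface text tells. Its arguments: {"type":"object","properties":{"increments":{"type":"array","items":{"type":"array"}},"fingers":{"type":"number"},"grip_force":{"type":"number"}},"required":["increments"]}

```bash
mkdir -p pics; python3 - <<'E'
from plant import readout,cams,ctrl
import cv2
for n in("scene","top"):
    cv2.imwrite(f"pics/{n}0.png",cams.read_camera(n)[:,:,::-1]); print(n,cams.get_calibration(n))
s=readout.get_state();print(s,ctrl.hold_point_z)
E
```

```text
scene {'fx': 538.7864194944028, 'fy': 538.7864194944028, 'cx': 314.31197379159215, 'cy': 241.14251161186016, 'eye': array([-0.39972762,  0.48567474,  1.01182501]), 'rotation': array([-0.23362948,  0.35852729,  0.76844804, -0.47577627])}
top {'fx': 520.96418790972, 'fy': 520.96418790972, 'cx': 322.3525025987858, 'cy': 237.77493891963346, 'eye': array([0.45261768, 0.02464789, 1.45193883]), 'rotation': array([ 0.03551304, -0.03249754, -0.70446783,  0.70810155])}
{'time': 0.1, 'qpos': array([-1.43499982e+00,  2.87109303e-01,  1.57800338e+00, -1.19181610e-05,
        1.27858934e+00, -1.49978000e-01]), 'dq': array([-0.00060484, -0.00086935, -0.00133245,  0.00024659,  0.00088795,
        0.00053771]), 'joint_efforts': array([ 1.07225584e-03, -4.07294333e+01, -2.93698043e+01, -1.01840239e-04,
        3.40276194e-03,  5.49804341e-06]), 'eef_pos': array([ 0.19024347, -0.64703209,  0.23007874]), 'tcp_rot': array([ 9.89808178e-01,  1.42403158e-01,  1.77392880e-06, -1.05469973e-03]), 'contact_force': array([ 0.3764663 ,  0.4611455 , -0.35685939]), 'wrist_torque': array([-0.00699276, -0.05046432, -0.0092705 ]), 'finger_force': 0.0, 'opening': 0.9978830033540828} 0.0187
```

View pics/scene0.png

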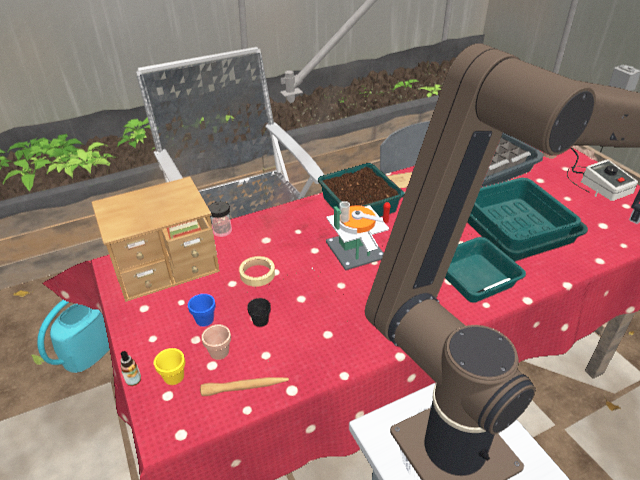

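View pics/top0.png

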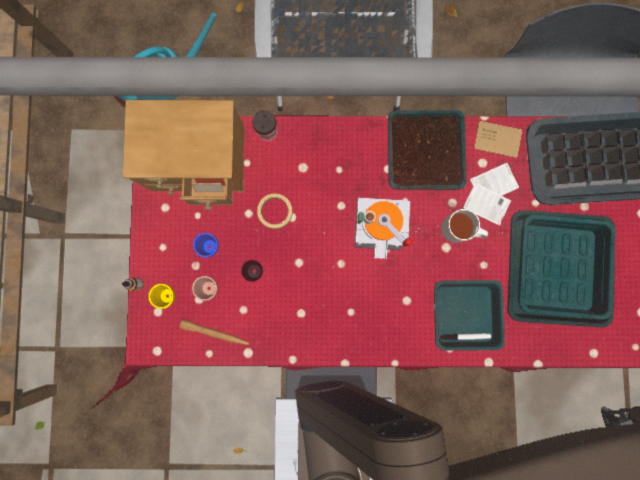

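The terracotta pot is at top (204,288) and scene (217,341). The dispenser is at top (385,220) with its chute pointing down to (380,258), toward the robot, and its red knob at (407,242). The mug is at (462,225).

```bash
cat > h.py <<'E'
import numpy as np,cv2
from plant import cams,readout
from scipy.spatial.transform import Rotation as R
def ray(n,p):
    c=cams.get_calibration(n)
    d=np.array([(p[0]-c['cx'])/c['fx'],-(p[1]-c['cy'])/c['fy'],-1.])
    return np.array(c['eye']),R.from_quat(c['rotation']).apply(d)
def plane(n,p,z):
    e,d=ray(n,p); return e+d*(z-e[2])/d[2]
def tri(a,b):
    (e1,d1),(e2,d2)=ray("top",a),ray("scene",b)
    s=np.linalg.lstsq(np.c_[d1,-d2],e2-e1,rcond=None)[0]
    p,q=e1+s[0]*d1,e2+s[1]*d2; return (p+q)/2,np.linalg.norm(p-q)
def proj(n,P):
    c=cams.get_calibration(n);v=R.from_quat(c['rotation']).inv().apply(np.array(P)-c['eye'])
    return np.array([c['cx']+c['fx']*v[0]/-v[2],c['cy']-c['fy']*v[1]/-v[2]])
def blob(img,lo,hi,box):
    x0,y0,x1,y1=box; h=cv2.cvtColor(img[y0:y1,x0:x1],cv2.COLOR_RGB2HSV)
    m=cv2.inRange(h,lo,hi); n,l,st,ce=cv2.connectedComponentsWithStats(m)
    if n<2:return None
    i=1+np.argmax(st[1:,4]); c=max(cv2.findContours((l==i).astype('u1'),0,1)[0],key=len)
    hull=cv2.convexHull(c)
    return ce[i]+[x0,y0],st[i,4],(hull[:,0]+[x0,y0])
E
python3 - <<'E'
from h import *
t=cv2.imread("pics/top0.png");s=cv2.imread("pics/scene0.png")
a=cv2.resize(t[190:270,340:420],(480,480),interpolation=2);b=cv2.resize(t[260:313,180:233],(300,300),interpolation=2)
c=cv2.resize(s[190:275,315:400],(480,480),interpolation=2)
b=cv2.resize(b,(480,480))
o=np.hstack([a,c,b]);cv2.imwrite("pics/crop0.png",cv2.resize(o,(798,266)))
T=t[:,:,::-1].copy();S=s[:,:,::-1].copy()
for n,I,box in(("top",T,(350,190,415,265)),("scene",S,(325,195,395,270))):
    for nm,lo,hi in(("orange",(8,180,150),(20,255,255)),("white",(0,0,190),(179,40,255)),):
        r=blob(I,lo,hi,box)
        if r: print(n,nm,r[0],r[1],cv2.fitEllipse(r[2]) if len(r[2])>5 else'',plane(n,r[0],.126))
for p in[(204,288),(210,280),(197,280),(204,298),(407,242),(395,228)]:print(p,cv2.cvtColor(T[p[1]:p[1]+1,p[0]:p[0]+1],cv2.COLOR_RGB2HSV)[0,0])
E
```

```text
top orange [384.32138114 219.79415671] 753 ((383.3162536621094, 220.1518096923828), (37.29074478149414, 37.551700592041016), 10.296133041381836) [ 0.62768766 -0.1280092   0.126     ]
top white [398.62888483 222.46800731] 547 ((395.1966857910156, 220.39273071289062), (32.17008972167969, 51.169193267822266), 7.290839672088623) [ 0.62095636 -0.16461625  0.126     ]
scene orange [360.32575758 219.61363636] 396 ((358.5264587402344, 218.24008178710938), (26.800687789916992, 32.031280517578125), 104.77687072753906) [ 0.60474525 -0.12559906  0.126     ]
scene white [361.95578674 229.40052016] 769 ((357.9529113769531, 224.08535766601562), (43.62678146362305, 68.1653060913086), 124.14470672607422) [ 0.56527937 -0.10800653  0.126     ]
(204, 288) [  8  84 219]
(210, 280) [  8  93 135]
(197, 280) [  8  88 171]
(204, 298) [  7  95 126]
(407, 242) [  1 201 222]
(395, 228) [  3  58 223]
```

View pics/crop0.png

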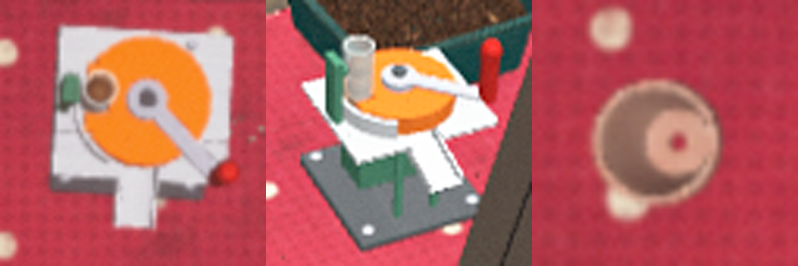

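The crop shows the wheel, tube, lever, knob and chute clearly, plus the pot's rim, with the pot upright and open. Converted to top-view pixels: wheel (384.1,220.5), knob (408,241.7), tube (370,217), lip (380.3,258.3), pot rim (204.9,287.9).

```bash
python3 - <<'E'
from h import *
from scipy.optimize import least_squares
L={'wheel':(0,0,.126),'knob':(-.057,-.057,.19),'tube':(0,.04,.179),'lip':(-.095,0,.08)}
obs=[('top','wheel',(384.1,220.5)),('top','knob',(408,241.7)),('top','tube',(370,217)),('top','lip',(380.3,258.3)),
('scene','lip',(372.8,249.5)),('scene','knob',(387.2,203.5)),('scene','tube',(344.7,203.7))]
def W(p,l):
    c,s=np.cos(p[2]),np.sin(p[2]);x,y,z=L[l];return np.array([p[0]+c*x-s*y,p[1]+s*x+c*y,z])
f=lambda p:np.concatenate([proj(n,W(p,l))-o for n,l,o in obs])
r=least_squares(f,[.63,-.13,0]);print(r.x,r.fun.reshape(-1,2).round(1).tolist())
for l in L:print(l,W(r.x,l))
T=cv2.imread("pics/top0.png")[:,:,::-1].copy();S=cv2.imread("pics/scene0.png")[:,:,::-1].copy()
for n,I,box in(("top",T,(183,265,230,312)),("scene",S,(195,320,240,365))):
    q=blob(I,(4,40,90),(14,140,255),box);e=cv2.fitEllipse(q[2]);print(n,q[0],q[1],e,plane(n,e[0],.063),q[2].min(0),q[2].max(0))
print('pot hand',plane("top",(204.9,287.9),.063))
P=plane("top",(204.9,287.9),.063);print(proj("scene",P),proj("scene",P*[1,1,0]))
for nm,p,z in(('mug',(462,225),.094),('black',(252,270.5),.056),('tape',(275,210.5),.025)):print(nm,plane("top",p,z))
E
```

```text
[ 0.6247611  -0.12673307 -0.05804831] [[-0.3, 0.4], [1.0, 0.5], [0.0, 0.2], [-0.3, 0.6], [-0.6, -0.7], [-0.2, -0.9], [-0.5, -0.4]]
wheel [ 0.6247611  -0.12673307  0.126     ]
knob [ 0.56455021 -0.18033017  0.19      ]
tube [ 0.62708173 -0.08680045  0.179     ]
lip [ 0.52992111 -0.12122158  0.08      ]
top [203.9127789  288.31643002] 493 ((203.72483825683594, 288.8960266113281), (24.060951232910156, 27.72576904296875), 28.855754852294922) [0.44870294 0.34525718 0.063     ] [192 276] [216 302]
scene [216.65975104 340.88520055] 723 ((216.5545196533203, 340.7252502441406), (29.019445419311523, 35.43849182128906), 174.59603881835938) [0.42898591 0.34827052 0.063     ] [202 324] [230 359]
pot hand [0.45135234 0.34220454 0.063     ]
[216.05931395 333.09158603] [219.58692228 350.67120072]
mug [ 0.61913203 -0.33519195  0.094     ]
black [0.49838316 0.21884747 0.056     ]
tape [0.66549071 0.16252696 0.025     ]
```

{"method": "step_arm", "body": {
  "increments": [
    [[26,31,6],[0,0,0]],
    [[26,31,6],[0,0,0]],
    [[26,31,6],[0,0,0]],
    [[26,31,6],[0,0,0]],
    [[26,31,6],[0,0,0]],
    [[26,31,6],[0,0,0]],
    [[26,31,6],[0,0,0]],
    [[26,31,6],[0,0,0]]
  ],
  "fingers": 1,
  "grip_force": 30
}}

```text
time: 0.77
eef_pos: [0.3991, -0.3976, 0.2791]
tcp_rot: [0.99, 0.142, -0.0, -0.0]
contact_force: [0.4, 0.3, -0.3]
opening: 1.002
finger_force: 0.0
```

{"method": "step_arm", "body": {
  "increments": [
    [[12.5,37.5,0],[0,0,-0.043]],
    [[12.5,37.5,0],[0,0,-0.043]],
    [[12.5,37.5,0],[0,0,-0.043]],
    [[12.5,37.5,0],[0,0,-0.043]],
    [[12.5,37.5,0],[0,0,-0.043]],
    [[12.5,37.5,0],[0,0,-0.043]],
    [[12.5,37.5,0],[0,0,-0.043]],
    [[12.5,37.5,0],[0,0,-0.043]]
  ]
}}

```text
time: 1.43
eef_pos: [0.4982, -0.0975, 0.279]
tcp_rot: [1.0, -0.03, -0.0, -0.0]
contact_force: [1.6, -0.5, 0.7]
opening: 1.002
finger_force: 0.0
```

{"method": "step_arm", "body": {
  "increments": [
    [[-5,40,0],[0,0,0]],
    [[-5,40,0],[0,0,0]],
    [[-5,40,0],[0,0,0]],
    [[-5,40,0],[0,0,0]],
    [[-5,40,0],[0,0,0]],
    [[-5,40,0],[0,0,0]],
    [[-5,40,0],[0,0,0]],
    [[-5,40,0],[0,0,0]]
  ]
}}

```text
time: 2.1
eef_pos: [0.4573, 0.2223, 0.279]
tcp_rot: [1.0, -0.029, -0.0, 0.0]
contact_force: [0.9, -0.3, -0.4]
opening: 1.0
finger_force: 0.0
```

{"method": "step_arm", "body": {
  "increments": [
    [[-2,40,-15],[0,0,0]],
    [[-2,40,-15],[0,0,0]],
    [[-2,38,-15],[0,0,0]],
    [[0,0,-35],[0,0,0]],
    [[0,0,-35],[0,0,0]],
    [[0,0,-30],[0,0,0]],
    [[0,0,0],[0,0,0]],
    [[0,0,0],[0,0,0]]
  ]
}}

```text
time: 2.77
eef_pos: [0.4509, 0.3356, 0.1331]
tcp_rot: [1.0, -0.029, -0.002, 0.001]
contact_force: [0.8, 0.0, 0.5]
opening: 1.002
finger_force: 0.0
```

{"method": "step_arm", "body": {
  "increments": [
    [[0,6,-10],[0,0,0]],
    [[0,0,-24],[0,0,0]],
    [[0,0,-24],[0,0,0]],
    [[0,0,-24],[0,0,0]],
    [[0,0,-17],[0,0,0]],
    [[0,0,0],[0,0,0]],
    [[0,0,0],[0,0,0]]
  ]
}}

```text
time: 3.35
eef_pos: [0.4534, 0.3429, 0.0373]
tcp_rot: [1.0, -0.029, 0.001, -0.0]
contact_force: [-0.8, 0.9, 0.4]
opening: 1.001
finger_force: 0.0
```

{"method": "step_arm", "body": {
  "increments": [
    [[0,0,0],[0,0,0]],
    [[0,0,0],[0,0,0]],
    [[0,0,0],[0,0,0]],
    [[0,0,0],[0,0,0]],
    [[0,0,0],[0,0,0]],
    [[0,0,0],[0,0,0]],
    [[0,0,0],[0,0,0]],
    [[0,0,0],[0,0,0]]
  ],
  "fingers": -1
}}

```text
time: 4.02
eef_pos: [0.4548, 0.3436, 0.0392]
tcp_rot: [1.0, -0.029, 0.003, -0.002]
contact_force: [-0.7, -0.2, 7.6]
opening: 0.759
finger_force: 33.9
```

{"method": "step_arm", "body": {
  "increments": [
    [[0,0,10],[0,0,0]],
    [[0,0,20],[0,0,0]],
    [[0,0,30],[0,0,0]],
    [[0,0,30],[0,0,0]],
    [[0,0,20],[0,0,0]],
    [[0,0,0],[0,0,0]],
    [[0,0,0],[0,0,0]]
  ]
}}

```text
time: 4.6
eef_pos: [0.4529, 0.3426, 0.1478]
tcp_rot: [1.0, -0.029, 0.001, -0.001]
contact_force: [-0.9, -0.5, -0.9]
opening: 0.761
finger_force: 33.8
```

```bash
python3 - <<'E'
from h import *
s=cams.read_camera("scene")[:,:,::-1];t=cams.read_camera("top")[:,:,::-1]
st=readout.get_state();print(st['eef_pos'],st['qpos'],st['contact_force'],st['opening'],proj("scene",st['eef_pos']))
cv2.imwrite("pics/l.png",np.hstack([cv2.resize(s[250:390,130:270],(400,400)),cv2.resize(t[220:360,130:270],(400,400))]))
E
```

```text
[0.45123197 0.3417053  0.14452851] [ 4.68928354e-01  1.37960252e-01  1.91810768e+00 -2.82995877e-05
  1.08860457e+00  2.09796659e+00] [-0.11032173  0.34882828 -0.28351354] 0.7575459141657368 [211.37705072 308.55541772]
```

View pics/l.png

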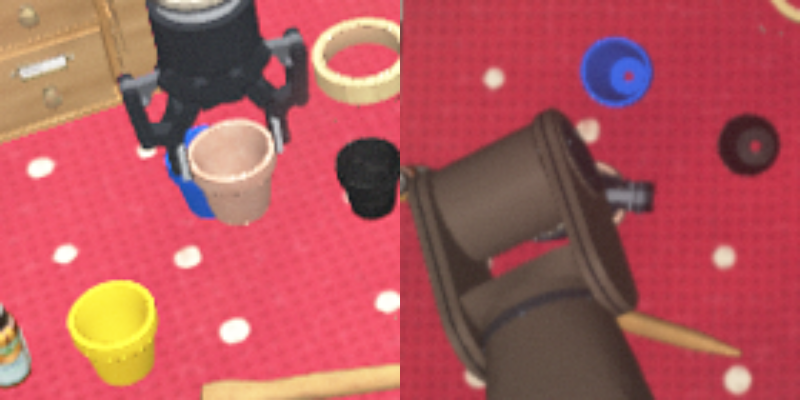

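The pot is gripped across the rim and hangs upright at scene crop (232,170). The other pots haven't moved.

{"method": "step_arm", "body": {
  "increments": [
    [[0,-20,0],[0,0,0]],
    [[0,-35,0],[0,0,0]],
    [[0,-38,0],[0,0,0]],
    [[0,-38,0],[0,0,0]],
    [[0,-38,0],[0,0,0]],
    [[0,-38,0],[0,0,0]],
    [[0,-38,0],[0,0,0]],
    [[0,-38,0],[0,0,0]]
  ]
}}

```text
time: 5.37
eef_pos: [0.4504, 0.0578, 0.1439]
tcp_rot: [1.0, -0.029, -0.002, -0.0]
contact_force: [1.2, 0.1, -0.9]
opening: 0.755
finger_force: 33.9
```

{"method": "step_arm", "body": {
  "increments": [
    [[0,-38,0],[0,0,0]],
    [[0,-38,0],[0,0,0]],
    [[0,-35,0],[0,0,0]],
    [[0,-30,0],[0,0,0]],
    [[0,-20,0],[0,0,0]],
    [[0,-10,0],[0,0,0]],
    [[0,0,0],[0,0,0]],
    [[0,0,0],[0,0,0]]
  ]
}}

```text
time: 6.03
eef_pos: [0.4516, -0.111, 0.1447]
tcp_rot: [1.0, -0.03, -0.001, -0.001]
contact_force: [-0.4, 0.8, -1.4]
opening: 0.759
finger_force: 33.9
```

{"method": "step_arm", "body": {
  "increments": [
    [[0,-5,-10],[0,0,0]],
    [[0,0,-25],[0,0,0]],
    [[0,0,-25],[0,0,0]],
    [[0,0,-20],[0,0,0]],
    [[0,0,-14],[0,0,0]],
    [[0,0,-6],[0,0,0]],
    [[0,0,0],[0,0,0]],
    [[0,0,0],[0,0,0]]
  ]
}}

```text
time: 6.7
eef_pos: [0.4525, -0.116, 0.046]
tcp_rot: [1.0, -0.028, -0.0, -0.0]
contact_force: [0.4, 0.7, -1.8]
opening: 0.757
finger_force: 33.9
```

```bash
python3 - <<'E'
from h import *
s=cams.read_camera("scene")[:,:,::-1];t=cams.read_camera("top")[:,:,::-1]
st=readout.get_state();print(st['eef_pos'],st['contact_force'],st['tcp_rot'])
cv2.imwrite("pics/m.png",np.hstack([cv2.resize(s[190:310,290:410],(400,400)),cv2.resize(t[190:310,320:440],(400,400))]))
E
```

```text
[ 0.45338041 -0.11674646  0.04715877] [-0.12720487 -0.19360725 -1.09737516] [ 9.99586268e-01 -2.87403987e-02  1.03235722e-03  4.66168159e-04]
```

View pics/m.png

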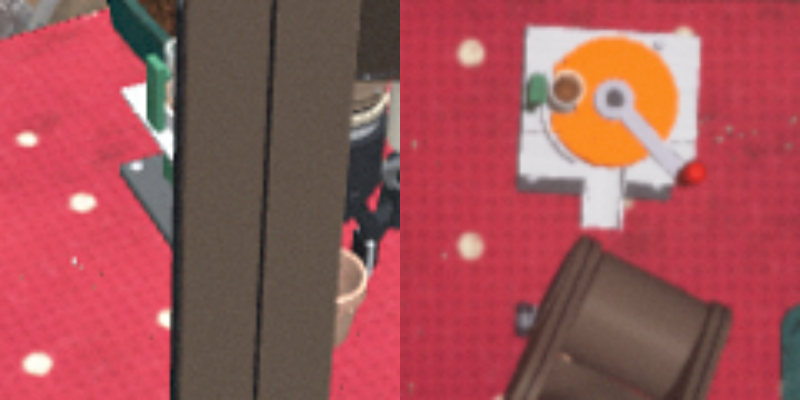

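The pot is held in front of the chute at the right height, with the arm blocking part of the scene view. I'll slide it in slowly now.

{"method": "step_arm", "body": {
  "increments": [
    [[2,0,-2],[0,0,0]],
    [[8,-1,-2],[0,0,0]],
    [[8,0,0],[0,0,0]],
    [[8,-1,0],[0,0,0]],
    [[8,0,0],[0,0,0]],
    [[6,0,0],[0,0,0]],
    [[3,0,0],[0,0,0]],
    [[0,0,0],[0,0,0]]
  ]
}}

```text
time: 7.47
eef_pos: [0.4963, -0.1188, 0.0422]
tcp_rot: [1.0, -0.029, 0.0, 0.0]
contact_force: [-0.2, 0.3, -0.9]
opening: 0.76
finger_force: 33.9
```

{"method": "step_arm", "body": {
  "increments": [
    [[0,0,-1],[0,0,0]],
    [[0,0,-1],[0,0,0]],
    [[0,0,0],[0,0,0]],
    [[0,0,0],[0,0,0]]
  ]
}}

```text
time: 7.8
eef_pos: [0.4949, -0.1185, 0.0399]
tcp_rot: [1.0, -0.029, -0.0, -0.0]
contact_force: [0.2, 0.6, -0.0]
opening: 0.758
finger_force: 33.9
```

{"method": "step_arm", "body": {
  "increments": [
    [[0,0,-1],[0,0,0]],
    [[0,0,0],[0,0,0]],
    [[0,0,0],[0,0,0]]
  ]
}}

```text
time: 8.05
eef_pos: [0.4954, -0.1187, 0.0393]
tcp_rot: [1.0, -0.029, 0.0, 0.0]
contact_force: [-0.8, -0.0, 0.9]
opening: 0.758
finger_force: 34.0
```

{"method": "step_arm", "body": {
  "increments": [
    [[0,0,-1],[0,0,0]],
    [[0,0,0],[0,0,0]],
    [[0,0,0],[0,0,0]]
  ]
}}

```text
time: 8.3
eef_pos: [0.4958, -0.1187, 0.0393]
tcp_rot: [1.0, -0.029, -0.0, -0.0]
contact_force: [-2.8, 2.4, 6.9]
opening: 0.758
finger_force: 34.6
```

{"method": "step_arm", "body": {
  "increments": [
    [[0,0,0.5],[0,0,0]],
    [[0,0,0],[0,0,0]],
    [[0,0,0],[0,0,0]],
    [[0,0,0],[0,0,0]],
    [[0,0,0],[0,0,0]],
    [[0,0,0],[0,0,0]],
    [[0,0,0],[0,0,0]],
    [[0,0,0],[0,0,0]]
  ],
  "fingers": 1
}}

```text
time: 8.97
eef_pos: [0.4954, -0.1187, 0.0385]
tcp_rot: [1.0, -0.029, -0.0, -0.0]
contact_force: [0.2, 0.3, 0.5]
opening: 1.001
finger_force: 0.0
```

{"method": "step_arm", "body": {
  "increments": [
    [[0,0,10],[0,0,0]],
    [[0,0,20],[0,0,0]],
    [[0,0,30],[0,0,0]],
    [[0,0,35],[0,0,0]],
    [[0,0,35],[0,0,0]],
    [[0,0,35],[0,0,0]],
    [[0,0,25],[0,0,0]],
    [[0,0,10],[0,0,0]]
  ]
}}

```text
time: 9.63
eef_pos: [0.4974, -0.1195, 0.2447]
tcp_rot: [1.0, -0.029, 0.004, 0.002]
contact_force: [-0.5, 0.3, 0.0]
opening: 1.0
finger_force: 0.0
```

{"method": "step_arm", "body": {
  "increments": [
    [[-15,-25,0],[0,0,0.12]],
    [[-15,-35,0],[0,0,0.12]],
    [[-15,-35,0],[0,0,0.12]],
    [[-15,-35,0],[0,0,0.12]],
    [[0,-35,0],[0,0,0.12]],
    [[0,-25,0],[0,0,0.12]],
    [[0,0,0],[0,0,0.12]],
    [[0,0,0],[0,0,0.12]]
  ]
}}

```text
time: 10.3
eef_pos: [0.4377, -0.3031, 0.2373]
tcp_rot: [0.905, 0.426, -0.0, -0.001]
contact_force: [-0.0, 0.3, -0.1]
opening: 1.001
finger_force: 0.0
```

```bash
python3 - <<'E'
from h import *
s=cams.read_camera("scene")[:,:,::-1];t=cams.read_camera("top")[:,:,::-1]
st=readout.get_state();print(st['eef_pos'],st['qpos'],st['tcp_rot'])
q=blob(t[:,:,::-1].copy(),(4,40,90),(14,140,255),(350,245,410,300));print(q[0],q[1],cv2.minEnclosingCircle(q[2]))
print(proj("top",(.4958,-.119,.063)))
cv2.imwrite("pics/n.png",np.hstack([cv2.resize(s[190:310,290:410],(400,400)),cv2.resize(t[190:310,320:440],(400,400))]))
E
```

```text
[ 0.43799884 -0.30189213  0.23740327] [-7.94322709e-01 -3.45578169e-02  1.91919543e+00  3.05299579e-05
  1.25923469e+00 -1.00382397e-01] [ 9.05421524e-01  4.24512149e-01 -3.64312788e-04 -1.08013155e-03]
[378.375      272.76293103] 464 ((378.3404235839844, 272.7765808105469), 12.401020050048828)
[378.52642595 272.04573568]
```

View pics/n.png

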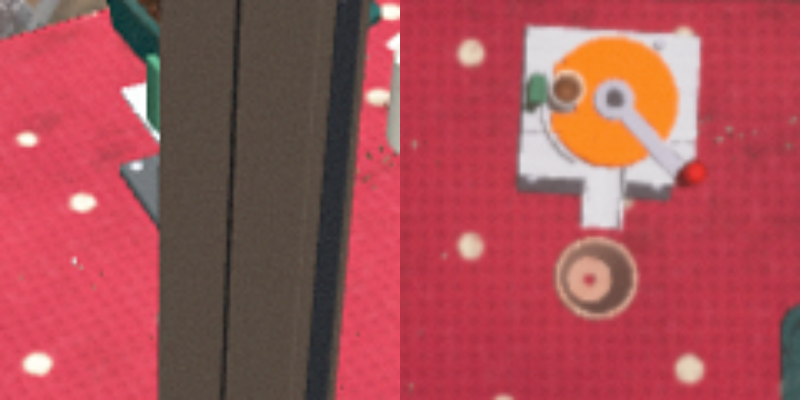

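The pot stands upright at top (378.4,272.8), about 36 mm beyond the lip and on the chute line. The lever is still home, with the knob at about (408,242).

{"method": "step_arm", "body": {
  "increments": [
    [[15,15,0],[0,0,-0.03]],
    [[25,25,0],[0,0,-0.03]],
    [[28,28,0],[0,0,-0.03]],
    [[28,28,0],[0,0,-0.03]],
    [[20,18,0],[0,0,-0.03]],
    [[11,9,0],[0,0,0]],
    [[0,0,0],[0,0,0]],
    [[0,0,0],[0,0,0]]
  ]
}}

```text
time: 11.07
eef_pos: [0.5654, -0.1784, 0.238]
tcp_rot: [0.934, 0.356, -0.001, -0.0]
contact_force: [-0.4, 0.9, 0.0]
opening: 1.005
finger_force: 0.0
```

```bash
python3 - <<'E'
from h import *
P=[]
for i in range(4):
    cams.read_camera("top");P.append(readout.get_state()['eef_pos'])
s=readout.get_state();print(np.mean(P,0),R.from_quat(s['tcp_rot']).apply([0,1,0]),plane("top",(408,241.8),.188))
E
```

```text
[ 0.56483208 -0.17954787  0.23830449] [ 6.63911286e-01 -7.47811315e-01 -2.02046636e-04] [ 0.5657849  -0.17814885  0.188     ]
```

{"method": "step_arm", "body": {
  "increments": [
    [[0,0,-15],[0,0,0]],
    [[0,0,-25],[0,0,0]],
    [[0,0,-25],[0,0,0]],
    [[0,0,-15],[0,0,0]],
    [[0,0,-5],[0,0,0]],
    [[0,0,0],[0,0,0]],
    [[0,0,0],[0,0,0]]
  ]
}}

```text
time: 11.85
eef_pos: [0.5658, -0.1796, 0.1545]
tcp_rot: [0.935, 0.356, 0.0, 0.0]
contact_force: [0.6, -0.8, 0.7]
opening: 1.003
finger_force: 0.0
```

{"method": "step_arm", "body": {
  "increments": [
    [[0,0,0],[0,0,0]],
    [[0,0,0],[0,0,0]],
    [[0,0,0],[0,0,0]],
    [[0,0,0],[0,0,0]],
    [[0,0,0],[0,0,0]],
    [[0,0,0],[0,0,0]],
    [[0,0,0],[0,0,0]],
    [[0,0,0],[0,0,0]]
  ],
  "fingers": -1,
  "grip_force": 40
}}

```text
time: 12.52
eef_pos: [0.5653, -0.1784, 0.1541]
tcp_rot: [0.934, 0.356, -0.0, -0.001]
contact_force: [-4.0, 2.1, 5.2]
opening: 0.19
finger_force: 38.9
```

{"method": "step_arm", "body": {
  "increments": [
    [[5.5,-5.6,0],[0,0,0.098]],
    [[6.0,-5.0,0],[0,0,0.098]],
    [[6.5,-4.4,0],[0,0,0.098]],
    [[6.9,-3.8,0],[0,0,0.098]],
    [[7.2,-3.1,0],[0,0,0.098]],
    [[7.5,-2.3,0],[0,0,0.098]],
    [[7.7,-1.6,0],[0,0,0.098]],
    [[7.8,-0.8,0],[0,0,0.098]]
  ]
}}

```text
time: 13.18
eef_pos: [0.6201, -0.205, 0.154]
tcp_rot: [0.726, 0.688, -0.001, -0.002]
contact_force: [-5.6, 4.0, 6.1]
opening: 0.195
finger_force: 39.1
```

{"method": "step_arm", "body": {
  "increments": [
    [[7.9,-0.1,0],[0,0,0.098]],
    [[7.8,0.7,0],[0,0,0.098]],
    [[7.7,1.5,0],[0,0,0.098]],
    [[7.5,2.2,0],[0,0,0.098]],
    [[7.3,2.9,0],[0,0,0.098]],
    [[7.0,3.6,0],[0,0,0.098]],
    [[6.6,4.3,0],[0,0,0.098]],
    [[6.1,4.9,0],[0,0,0.098]]
  ]
}}

```text
time: 13.85
eef_pos: [0.6769, -0.1856, 0.154]
tcp_rot: [0.408, 0.913, -0.001, -0.003]
contact_force: [-9.3, 0.9, 6.1]
opening: 0.194
finger_force: 39.1
```

{"method": "step_arm", "body": {
  "increments": [
    [[0.7,0.7,0],[0,0,0]],
    [[0,0,0],[0,0,0]],
    [[0,0,0],[0,0,0]]
  ]
}}

```text
time: 14.1
eef_pos: [0.6773, -0.1853, 0.154]
tcp_rot: [0.41, 0.912, -0.002, -0.003]
contact_force: [-9.1, -0.6, 6.1]
opening: 0.194
finger_force: 39.2
```

```bash
python3 - <<'E'
from h import *
s=cams.read_camera("scene")[:,:,::-1];t=cams.read_camera("top")[:,:,::-1]
st=readout.get_state();p=st['eef_pos'];print(p,st['contact_force'],st['finger_force'],np.degrees(np.arctan2(p[1]+.1267,p[0]-.6248))%360+3.3-225,np.hypot(p[1]+.1267,p[0]-.6248))
cv2.imwrite("pics/p.png",np.hstack([cv2.resize(s[190:310,290:410],(400,400)),cv2.resize(t[190:310,320:440],(400,400))]))
E
```

```text
[ 0.67724939 -0.1853118   0.15401264] [-9.23817904  0.18586634  5.80808617] 39.20336812210735 90.1241104456297 0.07865292093743519
```

View pics/p.png

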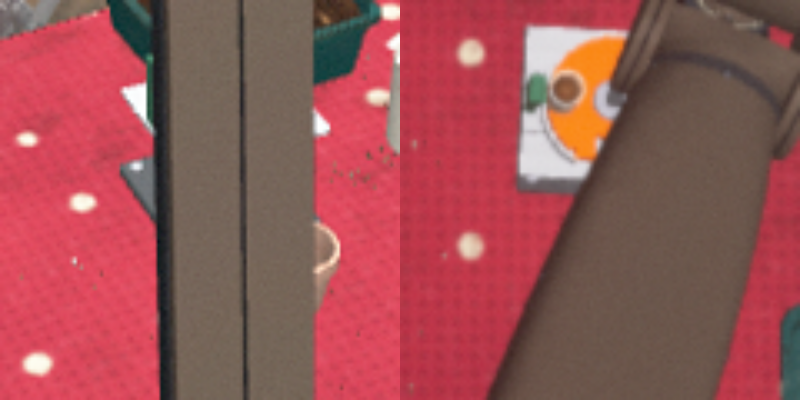

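The arm hides the pot and knob here. The computed lever angle is about 90°, so I'll push gently until the force rises at the stop.

{"method": "step_arm", "body": {
  "increments": [
    [[1.5,1.4,0],[0,0,0.02]],
    [[0,0,0],[0,0,0]],
    [[0,0,0],[0,0,0]]
  ]
}}

```text
time: 14.45
eef_pos: [0.6777, -0.1849, 0.1539]
tcp_rot: [0.401, 0.916, -0.003, -0.004]
contact_force: [-12.2, -1.5, 7.4]
opening: 0.189
finger_force: 39.3
```

{"method": "step_arm", "body": {
  "increments": [
    [[1.0,1.0,0],[0,0,0.02]],
    [[0,0,0],[0,0,0]],
    [[0,0,0],[0,0,0]]
  ]
}}

```text
time: 14.7
eef_pos: [0.6778, -0.1848, 0.1539]
tcp_rot: [0.392, 0.92, -0.004, -0.005]
contact_force: [-15.6, -3.2, 8.1]
opening: 0.197
finger_force: 39.5
```

Commanded motion no longer moves the tool and the force is climbing, so the lever is at its stop. I'll lead it home along the same arc.

{"method": "step_arm", "body": {
  "increments": [
    [[-3.2,-3.1,0],[0,0,-0.04]],
    [[-6.1,-4.9,0],[0,0,-0.098]],
    [[-6.6,-4.3,0],[0,0,-0.098]],
    [[-7.0,-3.6,0],[0,0,-0.098]],
    [[-7.3,-2.9,0],[0,0,-0.098]],
    [[-7.5,-2.2,0],[0,0,-0.098]],
    [[-7.7,-1.5,0],[0,0,-0.098]],
    [[-7.8,-0.7,0],[0,0,-0.098]]
  ]
}}

```text
time: 15.37
eef_pos: [0.6273, -0.2051, 0.154]
tcp_rot: [0.695, 0.719, -0.0, -0.002]
contact_force: [-5.4, 3.9, 4.8]
opening: 0.198
finger_force: 39.2
```

{"method": "step_arm", "body": {
  "increments": [
    [[-7.9,0.1,0],[0,0,-0.098]],
    [[-7.8,0.8,0],[0,0,-0.098]],
    [[-7.7,1.6,0],[0,0,-0.098]],
    [[-7.5,2.3,0],[0,0,-0.098]],
    [[-7.2,3.1,0],[0,0,-0.098]],
    [[-6.9,3.8,0],[0,0,-0.098]],
    [[-6.5,4.4,0],[0,0,-0.098]],
    [[-6.0,5.0,0],[0,0,-0.098]]
  ]
}}

```text
time: 16.03
eef_pos: [0.5706, -0.1839, 0.1541]
tcp_rot: [0.917, 0.399, -0.0, -0.0]
contact_force: [-2.4, 3.2, 3.7]
opening: 0.191
finger_force: 39.1
```

{"method": "step_arm", "body": {
  "increments": [
    [[-5.5,5.6,0],[0,0,-0.098]],
    [[0,0,0],[0,0,0]],
    [[0,0,0],[0,0,0]]
  ]
}}

```text
time: 16.28
eef_pos: [0.5654, -0.1786, 0.1541]
tcp_rot: [0.934, 0.357, -0.0, -0.0]
contact_force: [-3.7, 2.2, 5.2]
opening: 0.19
finger_force: 39.5
```

{"method": "step_arm", "body": {
  "increments": [
    [[0,0,0],[0,0,0]],
    [[0,0,0],[0,0,0]],
    [[0,0,0],[0,0,0]],
    [[0,0,0],[0,0,0]],
    [[0,0,0],[0,0,0]],
    [[0,0,0],[0,0,0]],
    [[0,0,0],[0,0,0]],
    [[0,0,0],[0,0,0]]
  ],
  "fingers": 1
}}

```text
time: 16.95
eef_pos: [0.5657, -0.1789, 0.1535]
tcp_rot: [0.934, 0.356, 0.0, 0.0]
contact_force: [0.4, 0.6, 0.4]
opening: 0.999
finger_force: 0.0
```

{"method": "step_arm", "body": {
  "increments": [
    [[0,0,10],[0,0,0]],
    [[0,0,20],[0,0,0]],
    [[0,0,30],[0,0,0]],
    [[0,0,30],[0,0,0]],
    [[0,0,20],[0,0,0]],
    [[0,0,0],[0,0,0]]
  ]
}}

```text
time: 17.45
eef_pos: [0.5682, -0.1801, 0.2713]
tcp_rot: [0.934, 0.356, 0.004, 0.005]
contact_force: [0.7, -1.0, 0.5]
opening: 1.0
finger_force: 0.0
```

{"method": "step_arm", "body": {
  "increments": [
    [[-15,-25,0],[0,0,0]],
    [[-15,-30,0],[0,0,0]],
    [[-15,-35,0],[0,0,0]],
    [[-15,-35,0],[0,0,0]],
    [[-10,-35,0],[0,0,0]],
    [[0,-25,0],[0,0,0]],
    [[0,0,0],[0,0,0]],
    [[0,0,0],[0,0,0]]
  ]
}}

```text
time: 18.12
eef_pos: [0.4949, -0.3647, 0.2627]
tcp_rot: [0.935, 0.355, -0.0, -0.001]
contact_force: [0.7, 0.1, 0.0]
opening: 1.0
finger_force: 0.0
```

```bash
python3 - <<'E'
from h import *
t=cams.read_camera("top")[:,:,::-1]
st=readout.get_state();print(st['eef_pos'],st['time'])
q=blob(t[:,:,::-1].copy(),(4,40,90),(14,140,255),(350,245,410,300));print(q[0],q[1],cv2.minEnclosingCircle(q[2]))
cv2.imwrite("pics/q.png",cv2.resize(t[190:310,320:440],(600,600),interpolation=2))
E
```

```text
[ 0.49527741 -0.36361913  0.26279988] 18.1667
[378.35637149 272.74946004] 463 ((378.3043518066406, 272.7826232910156), 12.432912826538086)
```

View pics/q.png

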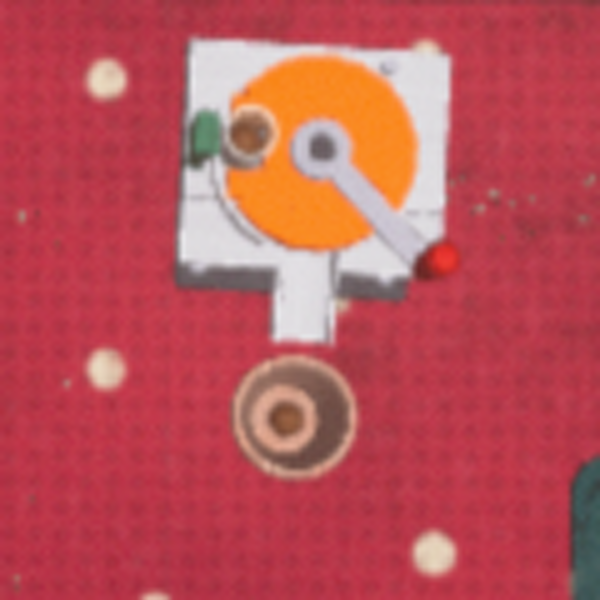

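The brown ball is in the pot (crop (286,420)), the pot hasn't moved, and the lever is back home with the knob at crop (440,258). A ball still shows in the magazine tube.

```bash
python3 -c "
from plant import sign_off
print(sign_off())"
```

```text
the job is handed in; nothing more can be done
None
```

The job is handed in (no verdict came back): the terracotta pot stands under the chute with one ball in it, and the lever is back home, led back in the grip rather than sprung.

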